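# Click the snap lid of a specimen canister home with the seating tool

## Task

The lid of the specimen canister is only resting on its neck. Take the seating tool from its round rest, set its foot flat on the middle of the lid and press straight down until the lid clicks and sits firmly on its stop, then keep pressing squarely with about 15 N for a full second; the lid cracks above 25 N and must never be touched by the gripper itself. Finally stand the tool upright in its rest again, let go, and leave everything else where it is.

Things in the scene. Friction and masses are not known exactly. Their poses are not given: they have to be found in the camera images.
- canister: White canister, 53 mm wide, clamped in a 90 x 90 x 22 mm aluminium block fixed to the bench. Origin: centre of the block's underside, z up along its axis. Rim 64 mm above it, bore 37 mm. Sprung catches in the neck let the lid's plug past at 8 to 14 N (more if off-centre: the lid cocks). The plug then bottoms hard on a carrier inside, at an unknown depth that differs each time.
- lid: Grey plastic snap lid, a disc 50 mm across and 6 mm thick with a plug below, loose, 35 g. Origin: centre of the disc's underside, z up; its flat top is 6 mm higher. It starts on the catches, origin 16 mm above the rim; 3 to 5 mm down it clicks and the force drops to about 0. Bottomed, its origin is 0.3 to 8.3 mm above the rim: only feel tells, the force then climbs about 10 N per mm or more.
- seater: Seating tool, 150 to 290 g, standing upright: flat round steel foot 38 mm across, 12 mm thick, thin neck, square wooden handle 26 x 26 mm from 30 to 92 mm above the foot's underside, its flats facing the tool's x and y. Origin: centre of the foot's underside, z up along the handle. Hold it by the handle, about 66 mm above the origin.
- rest: Round grey plastic tool rest, 80 mm across, fixed to the bench. Origin at the centre of its underside. The tool's foot stands on its floor, 6 mm above the origin, inside a ring wall 58 mm across inside, 68 mm outside, whose top is 13 mm above the origin.
- tube_rack: Bystander: green plastic test-tube rack, 95 x 200 x 68 mm with tubes up to 98 mm high, loose. Origin at the centre of its underside, long side along its y.
- dropper_bottle: Bystander: small amber dropper bottle, 26 mm across, 84 mm tall, loose, standing upright between canister and rest. Origin at the centre of its underside.
- slide_box: Bystander: white box for microscope slides, 85 x 35 x 34 mm, loose, near the robot. Origin at the centre of its underside.
Things that resemble listed ones, but are neither listed nor needed, are in the scene too. Of the things like the canister, leave any that is yellow; of the rest the smaller one is meant. Of the things that look like the rest, take the one that is farthest to the robot's left at the start.

How it is judged:
By the outcome, as a careful person would: the job done as asked, in the order asked, and still so for the second after the job is handed in, with the robot touching nothing.
It also fails if it takes over 59 s, if anything falls off the work surface, if the arm or the gripper's body presses on something with over 40 N, if the wrist force passes 120 N, or if a joint passes its speed limit or range.

## Robot

A 6-joint arm with a two-finger parallel gripper is mounted at the origin on the work surface. World frame = base frame: x ahead of the robot, y to its left, z up, the work surface at z = 0. Lengths are in m, angles in degrees, forces in N, time in s.
With the tool pointing down it reaches from about 0.35 to 0.875 m from the base axis. Payload 4.2 kg.
Tool frame: the origin (TCP) lies on the centre line of the jaws, within the pads' length; the fingertips stand 25 mm ahead of it and the grasp point (between the pads) lies 6 mm ahead of it; z points along the fingers, y is the line along which they close (so a half turn about z gives the same grasp; the last joint's range is limited). The gripper opens to 87 mm and grips with 3 to 60 N. Pads are 19 mm wide; open, the fingers measure 117 mm over their backs; the gripper's body (75 mm by 190 mm) begins 51 mm behind the grasp point.
Start: joints at [89.645, 22.042, 0.453, 0, -68.411, -14.817], TCP at [0.164, 0.603, 0.221] pointing down, gripper open.
Joint ranges: [-179.83, 179.83], [-69.29, 118.12], [-61.27, 80.66], [-181.25, 117.63], [-171.15, -9.14], [-177.46, 177.46]. Speed limits (degrees/s): [159.86, 159.86, 180, 180, 180, 180].

## Interface

Orientations are given as a 3x3 rotation matrix whose columns are the frame's x, y, z axes.
In Python, from station import r gives the robot as it stands.
- The arm moves only by the tool move_arm, never from a script. Its argument "series" is a list of rows, each an object with "grip": the opening, from 0 (shut) to 1 (fully open); "xyz": the shift along the tool's x, y, z in mm, a list of three; "angular": the turn, a rotation vector about the tool's x, y, z in rad, a list of three. A call has 1 to 10 rows; each row is the pose to reach, as a shift and turn from the pose commanded when the call began, along the tool's axes at that moment; what a row does not reach only later rows make up. A row lasts 1/10 s, in which the tool goes at most 50 mm and 8.59 degrees, less where a joint would pass 70% of its speed; a pose out of reach is approached as far as the arm can. A call with a gripper value outside its range is refused whole. The fingers move at their own pace and stop on an object; the grip force is fixed at half the most. Time passes only in rows, so rows that repeat a pose let the fingers close. It gives the time, the measured TCP pose, the force, the opening and the grip force at its end, in the units of the state.
- r.sense(): the state, without advancing time (a new reading comes with each control period).
- r.capture(name): name is "scene" or "top"; returns a dict with "img" (384x512x3 uint8, red, green, blue), "camera_matrix" (3x3 intrinsics, pixels), "rvec" (rotation vector, rad) and "tvec" (3), from world to camera coordinates, as OpenCV has them. Camera axes: x right, y down, z forward; pixel columns grow to the right and rows downward; lengths in m; the calibration is good to about 2 mm. A picture is of the moment at which its call begins. There is no depth.
- r.finish_job(): hands the job in; it is judged then, once.
The state is a dict: "time_s": time; "joints": joint angles; "joint_velocities": joint speeds; "effort": joint torques, N m; "tcp_pos": TCP position; "ee_rot": TCP orientation; "wrist_force": force on the tool from outside, world axes, zero at the start; "moment": the same for the moment, N m; "gripper_width": opening from 0.0 (shut) to 1.0 (fully open); "gripper_force": force on a finger pad.
Only numpy, scipy, OpenCV 4.12 (cv2) and the standard library are available. Lean on these libraries where they do the work, as an engineer would, in place of code of your own. Each camera call takes 0.05 s, during which the arm holds its last target. There are 200 camera calls.

## Working session

There is one attempt and no reset: what is moved stays moved. The work goes in short steps, Python scripts to look and compute and a tool call to move; the robot and the scene stay as the last step left them, time stands still between calls to the robot, and variables do not carry over. Pictures are saved under pics/ and viewed, at most 10 in all, crops included, and the job is handed in when it is done.

Besides the shell and the picture viewer there is one more tool, called after "Call:" as a command line: name --argument value ..., lists and objects as JSON in quotes. move_arm: Moves the arm, as the interface text tells. Its arguments: {"type":"object","properties":{"series":{"type":"array"}},"required":["series"]}

```bash
mkdir -p pics; python3 - <<'E'
from station import r
import cv2,numpy as np,pickle
s=r.sense();print({k:np.round(v,3).tolist() for k,v in s.items()})
d={n:r.capture(n) for n in("scene","top")}
pickle.dump(d,open("d0.pkl","wb"))
for n in d:
    print(n,np.round(d[n]["camera_matrix"],1).tolist(),np.round(d[n]["rvec"],3).ravel(),np.round(d[n]["tvec"],3).ravel())
    cv2.imwrite(f"pics/{n}0.png",cv2.resize(d[n]["img"][:,:,::-1],(800,600),interpolation=cv2.INTER_CUBIC))
E
```

```text
{'time_s': 0.0, 'joints': [89.644, 22.091, 0.38, -0.028, -68.411, -14.816], 'joint_velocities': [0.107, -0.045, -0.006, -0.002, 0.027, 0.004], 'effort': [0.0, -39.066, 18.74, 4.22, 0.011, -0.0], 'tcp_pos': [0.163, 0.603, 0.22], 'ee_rot': [[0.965, -0.262, -0.0], [-0.262, -0.965, -0.002], [0.0, 0.002, -1.0]], 'wrist_force': [0.006, 0.052, 0.732], 'moment': [-0.001, -0.004, -0.022], 'gripper_force': 0.0, 'gripper_width': 0.996}
scene [[372.1, 0.0, 258.4], [0.0, 372.1, 191.6], [0.0, 0.0, 1.0]] [ 1.653  1.997 -0.772] [ 0.111 -0.389  1.262]
top [[395.2, 0.0, 245.6], [0.0, 395.2, 189.1], [0.0, 0.0, 1.0]] [ 2.105 -2.161  0.234] [-0.014  0.594  1.015]
```

View pics/scene0.png

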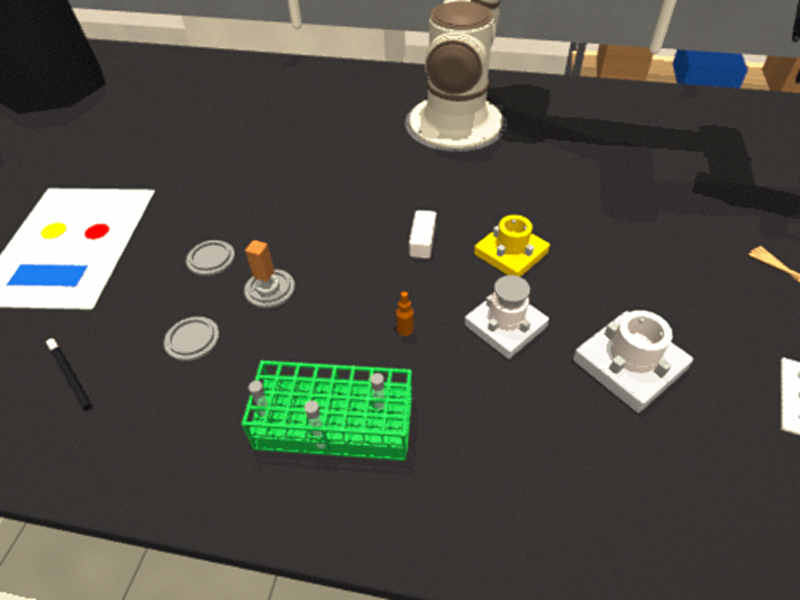

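View pics/top0.png

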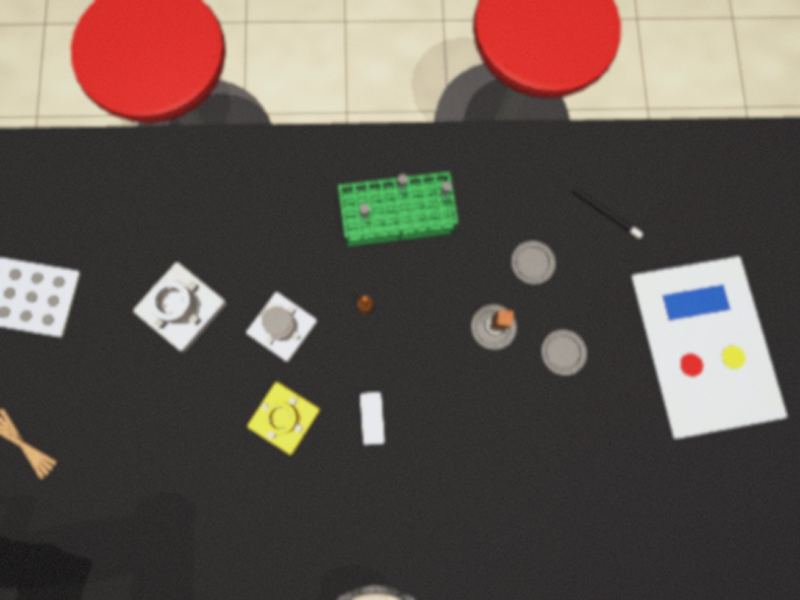

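Top view, left of the picture being the robot's left.
- **Canister candidates:** white with lid at (280,325), larger open white at (177,303), yellow at (283,418). I choose (280,325).
- **Rest candidates:** (494,326) with the tool in it, (533,262), (564,352). The leftmost is (494,326).
- **Other objects:** the bottle is at (365,303), the slide box at (372,418) and the rack at (398,208).

Next is one close montage to check the choice and measure.

```bash
cat > h.py <<'E'
import cv2,numpy as np
def ray(c,uv,z):
    R=cv2.Rodrigues(np.array(c["rvec"],float))[0];t=np.array(c["tvec"],float).ravel()
    d=R.T@np.linalg.solve(c["camera_matrix"],[uv[0],uv[1],1.]);o=-R.T@t
    return o+d*(z-o[2])/d[2]
def proj(c,P):
    return cv2.projectPoints(np.array(P,float).reshape(-1,3),np.array(c["rvec"],float),np.array(c["tvec"],float),c["camera_matrix"],None)[0].reshape(-1,2)
def crop(c,u,v,w=80,h=60,k=5):
    return cv2.resize(c["img"][v-h//2:v+h//2,u-w//2:u+w//2,::-1],None,fx=k,fy=k,interpolation=cv2.INTER_CUBIC)
def tri(cs,uvs):
    A=[]
    for c,uv in zip(cs,uvs):
        P=c["camera_matrix"]@np.c_[cv2.Rodrigues(np.array(c["rvec"],float))[0],np.array(c["tvec"],float).ravel()]
        A+= [uv[0]*P[2]-P[0],uv[1]*P[2]-P[1]]
    v=np.linalg.svd(np.array(A))[2][-1];return v[:3]/v[3]
E
python3 - <<'E'
import pickle;from h import *
d=pickle.load(open("d0.pkl","rb"));T,S=d["top"],d["scene"]
m=np.vstack([np.hstack([crop(T,179,207),crop(T,317,209)]),np.hstack([crop(S,326,200),crop(S,172,180)])])
cv2.imwrite("pics/m1.png",m)
f=.64
for n,uv,z in(("can",(280,325),.086),("rest",(494,326),.006),("bottle",(365,303),.08),("box",(372,418),.034),("handle top",(504,318),.098)):print(n,ray(T,np.array(uv)*f,z).round(3))
E
```

```text
can [0.542 0.145 0.086]
rest [ 0.542 -0.229  0.006]
bottle [0.577 0.003 0.08 ]
box [ 0.385 -0.004  0.034]
handle top [ 0.543 -0.228  0.098]
```

View pics/m1.png

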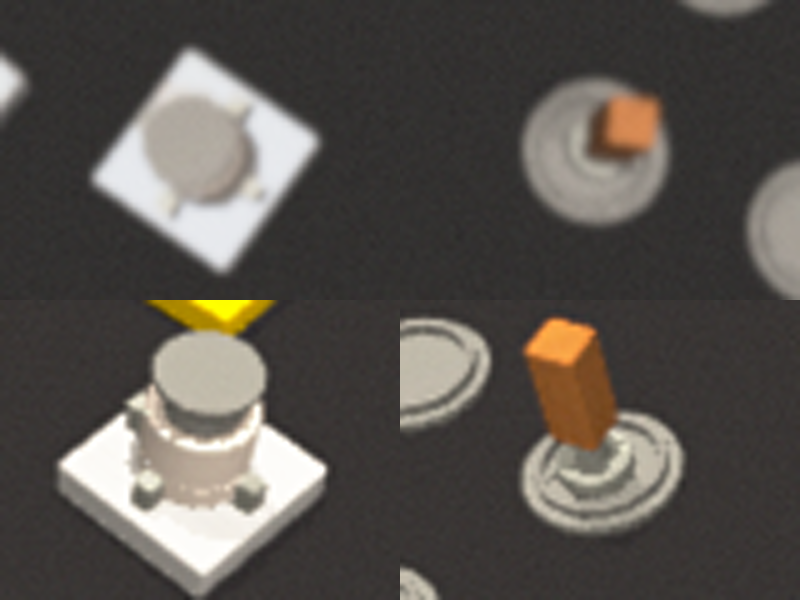

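The montage confirms a grey lid raised on the small white canister and the tool standing in its rest. Pixel positions, in crop coordinates:
- **Lid centre:** (196,146) in the top view, (209,373) in the scene view.
- **Handle top centre:** (632,124) and (560,340).
- **Rest centre:** (595,151) and (603,471).

```bash
python3 - <<'E'
import pickle;from h import *
d=pickle.load(open("d0.pkl","rb"));T,S=d["top"],d["scene"]
n=lambda x,y,o:((x+.5)/5-.5+o[0],(y+.5)/5-.5+o[1])
oT1,oT2,oS1,oS2=(139,177),(277,179),(286,170),(132,150)
for nm,a,b,z in(("lid",n(196,146,oT1),n(209.5,73,oS1),.086),("handle",n(232,124,oT2),n(160,40,oS2),.098),("rest",n(195,151,oT2),n(203,171.5,oS2),.005)):
    print(nm,tri((T,S),(a,b)).round(4),ray(T,a,z).round(4),ray(S,b,z).round(4))
ps=[ray(S,n(x,y,oS2),.098)[:2] for x,y in((140,18),(196,25),(179,64),(126,52))]
for i in range(4):
    e=ps[(i+1)%4]-ps[i];print("scene edge",np.degrees(np.arctan2(e[1],e[0])).round(1),np.linalg.norm(e).round(4))
ps=[ray(T,n(x,y,oT2),.098)[:2] for x,y in((211,97),(259,98),(256,151),(207,150))]
for i in range(4):
    e=ps[(i+1)%4]-ps[i];print("top edge",np.degrees(np.arctan2(e[1],e[0])).round(1),np.linalg.norm(e).round(4))
# foot/canister block corners
for x,y in((190,47),(320,140),(222,272),(92,178)): print(ray(T,n(x,y,oT1),.022).round(4))
E
```

```text
lid [0.5485 0.1516 0.0808] [0.5478 0.149  0.086 ] [0.553  0.1535 0.086 ]
handle [ 0.5436 -0.2299  0.0945] [ 0.543  -0.2288  0.098 ] [ 0.547  -0.2282  0.098 ]
rest [ 0.5424 -0.2284  0.0022] [ 0.5421 -0.228   0.005 ] [ 0.5447 -0.2269  0.005 ]
scene edge 90.0 0.0279
scene edge 3.0 0.0264
scene edge -96.9 0.0274
scene edge -174.9 0.0232
top edge -92.6 0.0252
top edge 172.9 0.028
top edge 87.4 0.0255
top edge -7.9 0.0281
[0.6137 0.1617 0.022 ]
[0.5594 0.0897 0.022 ]
[0.4877 0.1437 0.022 ]
[0.5413 0.2152 0.022 ]
```

Call:
move_arm --series '[{"grip": 1,"xyz": [40,48,0],"angular": [0,0,-0.02]},{"grip": 1,"xyz": [75,90,0],"angular": [0,0,-0.05]},{"grip": 1,"xyz": [110,132,0],"angular": [0,0,-0.08]},{"grip": 1,"xyz": [145,174,0],"angular": [0,0,-0.11]},{"grip": 1,"xyz": [180,216,0],"angular": [0,0,-0.14]},{"grip": 1,"xyz": [215,258,0],"angular": [0,0,-0.17]},{"grip": 1,"xyz": [250,300,0],"angular": [0,0,-0.2]},{"grip": 1,"xyz": [280,336,0],"angular": [0,0,-0.23]},{"grip": 1,"xyz": [300,360,0],"angular": [0,0,-0.23]},{"grip": 1,"xyz": [300,360,0],"angular": [0,0,-0.23]}]'

```text
time_s: 1.1
tcp_pos: [0.3589, 0.1738, 0.2209]
ee_rot: [[0.999, -0.038, -0.001], [-0.038, -0.999, -0.001], [-0.001, 0.001, -1.0]]
wrist_force: [0.5, 1.2, -0.2]
gripper_width: 1.002
gripper_force: 0.0
```

Call:
move_arm --series '[{"grip": 1,"xyz": [21,41,0],"angular": [0,0,0]},{"grip": 1,"xyz": [43,84,0],"angular": [0,0,0]},{"grip": 1,"xyz": [65,127,0],"angular": [0,0,0]},{"grip": 1,"xyz": [87,170,0],"angular": [0,0,0]},{"grip": 1,"xyz": [109,213,0],"angular": [0,0,0]},{"grip": 1,"xyz": [131,256,0],"angular": [0,0,0]},{"grip": 1,"xyz": [153,299,0],"angular": [0,0,0]},{"grip": 1,"xyz": [175,342,0],"angular": [0,0,0]},{"grip": 1,"xyz": [193,380,10],"angular": [0,0,0]},{"grip": 1,"xyz": [201,395,30],"angular": [0,0,0]}]'

```text
time_s: 2.1
tcp_pos: [0.5477, -0.2281, 0.1913]
ee_rot: [[0.999, -0.038, 0.003], [-0.038, -0.999, -0.001], [0.003, 0.001, -1.0]]
wrist_force: [0.2, 1.1, -0.1]
gripper_width: 1.001
gripper_force: 0.0
```

Call:
move_arm --series '[{"grip": 1,"xyz": [0,0,15],"angular": [0,0,0]},{"grip": 1,"xyz": [0,0,30],"angular": [0,0,0]},{"grip": 1,"xyz": [0,0,35],"angular": [0,0,0]},{"grip": 1,"xyz": [0,0,35],"angular": [0,0,0]}]'

```text
time_s: 2.5
tcp_pos: [0.5454, -0.2244, 0.1552]
ee_rot: [[0.999, -0.035, -0.002], [-0.035, -0.999, 0.0], [-0.002, -0.0, -1.0]]
wrist_force: [0.0, 0.3, 0.2]
gripper_width: 1.003
gripper_force: 0.0
```

```bash
python3 - <<'E'
import pickle;from h import *
from station import r
d={n:r.capture(n) for n in("scene","top")};s=r.sense()
pickle.dump(d,open("d1.pkl","wb"));print(np.round(s["tcp_pos"],4),s["ee_rot"],s["joints"],s["time_s"])
m=np.hstack([crop(d["top"],317,209),crop(d["scene"],172,165)]);cv2.imwrite("pics/m2.png",m)
p=np.array(s["tcp_pos"]);R=np.array(s["ee_rot"])
print("tip centre px scene",proj(d["scene"],p+R[:,2]*.025))
E
```

```text
[ 0.5464 -0.2245  0.1569] [[ 9.99412484e-01 -3.42576058e-02  1.05073903e-03]
 [-3.42571553e-02 -9.99412953e-01 -4.43764503e-04]
 [ 1.06532450e-03  4.07508454e-04 -9.99999350e-01]] [-6.62870681e+00  2.17053203e+01 -9.85620902e+00  2.14988171e-02
 -5.83757370e+01  9.46542559e+01] 2.6
tip centre px scene [[162.09169174 146.7445033 ]]
```

View pics/m2.png

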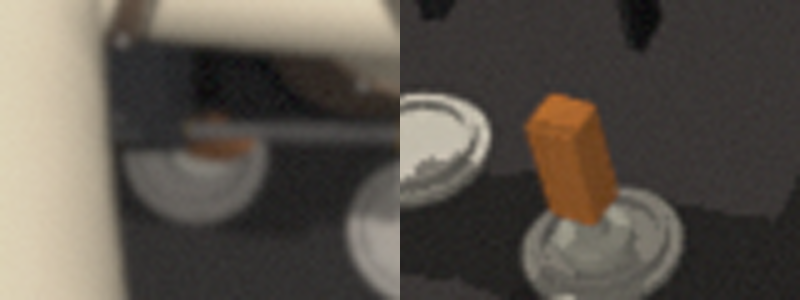

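The picture shows the fingers straddling the handle, with tips at about crop px (435,10) and (640,40). The handle is about 4 mm further to -y. I'll descend and grip.

Call:
move_arm --series '[{"grip": 1,"xyz": [0,4,12],"angular": [0,0,0]},{"grip": 1,"xyz": [0,4,32],"angular": [0,0,0]},{"grip": 1,"xyz": [0,4,52],"angular": [0,0,0]},{"grip": 1,"xyz": [0,4,68],"angular": [0,0,0]},{"grip": 1,"xyz": [0,4,77],"angular": [0,0,0]},{"grip": 1,"xyz": [0,4,78],"angular": [0,0,0]},{"grip": 1,"xyz": [0,4,78],"angular": [0,0,0]}]'

```text
time_s: 3.3
tcp_pos: [0.5463, -0.2287, 0.0785]
ee_rot: [[0.999, -0.035, 0.001], [-0.035, -0.999, -0.0], [0.001, 0.0, -1.0]]
wrist_force: [0.3, -0.4, -0.5]
gripper_width: 1.002
gripper_force: 0.0
```

Call:
move_arm --series '[{"grip": 0.6,"xyz": [0,0,0],"angular": [0,0,0]},{"grip": 0.45,"xyz": [0,0,0],"angular": [0,0,0]},{"grip": 0.35,"xyz": [0,0,0],"angular": [0,0,0]},{"grip": 0.25,"xyz": [0,0,0],"angular": [0,0,0]},{"grip": 0.1,"xyz": [0,0,0],"angular": [0,0,0]},{"grip": 0,"xyz": [0,0,0],"angular": [0,0,0]},{"grip": 0,"xyz": [0,0,0],"angular": [0,0,0]},{"grip": 0,"xyz": [0,0,0],"angular": [0,0,0]},{"grip": 0,"xyz": [0,0,0],"angular": [0,0,0]}]'

```text
time_s: 4.2
tcp_pos: [0.546, -0.2286, 0.0782]
ee_rot: [[0.999, -0.035, 0.0], [-0.035, -0.999, -0.0], [0.0, 0.0, -1.0]]
wrist_force: [0.1, -0.2, -0.4]
gripper_width: 0.306
gripper_force: 28.7
```

Call:
move_arm --series '[{"grip": 0,"xyz": [0,0,-5],"angular": [0,0,0]},{"grip": 0,"xyz": [0,0,-15],"angular": [0,0,0]},{"grip": 0,"xyz": [0,0,-30],"angular": [0,0,0]},{"grip": 0,"xyz": [0,0,-50],"angular": [0,0,0]},{"grip": 0,"xyz": [0,0,-70],"angular": [0,0,0]},{"grip": 0,"xyz": [0,0,-90],"angular": [0,0,0]},{"grip": 0,"xyz": [0,0,-110],"angular": [0,0,0]},{"grip": 0,"xyz": [0,0,-120],"angular": [0,0,0]},{"grip": 0,"xyz": [0,0,-125],"angular": [0,0,0]},{"grip": 0,"xyz": [0,0,-125],"angular": [0,0,0]}]'

```text
time_s: 5.2
tcp_pos: [0.5458, -0.2284, 0.2034]
ee_rot: [[0.999, -0.035, 0.001], [-0.035, -0.999, 0.0], [0.001, -0.0, -1.0]]
wrist_force: [0.2, -0.3, -3.0]
gripper_width: 0.302
gripper_force: 28.7
```

Call:
move_arm --series '[{"grip": 0,"xyz": [0,-8,0],"angular": [0,0,0]},{"grip": 0,"xyz": [-1,-24,0],"angular": [0,0,0]},{"grip": 0,"xyz": [-1,-48,0],"angular": [0,0,0]},{"grip": 0,"xyz": [-2,-74,0],"angular": [0,0,0]},{"grip": 0,"xyz": [-2,-100,0],"angular": [0,0,0]},{"grip": 0,"xyz": [-3,-126,0],"angular": [0,0,0]},{"grip": 0,"xyz": [-4,-152,0],"angular": [0,0,0]},{"grip": 0,"xyz": [-5,-176,0],"angular": [0,0,0]},{"grip": 0,"xyz": [-5,-192,0],"angular": [0,0,0]},{"grip": 0,"xyz": [-5,-200,0],"angular": [0,0,0]}]'

```text
time_s: 6.2
tcp_pos: [0.5475, -0.0266, 0.2028]
ee_rot: [[0.999, -0.033, -0.001], [-0.033, -0.999, -0.0], [-0.001, 0.0, -1.0]]
wrist_force: [-0.0, 0.4, -2.4]
gripper_width: 0.305
gripper_force: 28.7
```

Call:
move_arm --series '[{"grip": 0,"xyz": [0,-8,0],"angular": [0,0,0]},{"grip": 0,"xyz": [-1,-24,0],"angular": [0,0,0]},{"grip": 0,"xyz": [-1,-48,0],"angular": [0,0,0]},{"grip": 0,"xyz": [-2,-72,0],"angular": [0,0,0]},{"grip": 0,"xyz": [-2,-98,0],"angular": [0,0,0]},{"grip": 0,"xyz": [-3,-124,0],"angular": [0,0,0]},{"grip": 0,"xyz": [-4,-148,0],"angular": [0,0,0]},{"grip": 0,"xyz": [-4,-168,0],"angular": [0,0,0]},{"grip": 0,"xyz": [-4,-177,0],"angular": [0,0,0]},{"grip": 0,"xyz": [-4,-180,0],"angular": [0,0,0]}]'

```text
time_s: 7.2
tcp_pos: [0.55, 0.1523, 0.203]
ee_rot: [[0.999, -0.034, -0.0], [-0.034, -0.999, -0.0], [-0.0, 0.0, -1.0]]
wrist_force: [-0.5, -0.3, -2.1]
gripper_width: 0.305
gripper_force: 28.7
```

Call:
move_arm --series '[{"grip": 0,"xyz": [0,0,8],"angular": [0,0,0]},{"grip": 0,"xyz": [0,0,18],"angular": [0,0,0]},{"grip": 0,"xyz": [0,0,26],"angular": [0,0,0]},{"grip": 0,"xyz": [0,0,30],"angular": [0,0,0]},{"grip": 0,"xyz": [0,0,30],"angular": [0,0,0]}]'

```text
time_s: 7.7
tcp_pos: [0.5496, 0.1509, 0.172]
ee_rot: [[0.999, -0.035, -0.002], [-0.035, -0.999, -0.001], [-0.002, 0.001, -1.0]]
wrist_force: [-0.0, -0.7, -2.2]
gripper_width: 0.303
gripper_force: 28.7
```

```bash
python3 - <<'E'
import pickle;from h import *
from station import r
d={n:r.capture(n) for n in("scene","top")};s=r.sense()
pickle.dump(d,open("d2.pkl","wb"));print(np.round(s["tcp_pos"],4),np.round(s["ee_rot"],4).tolist(),s["time_s"],s["wrist_force"],s["moment"])
m=np.hstack([crop(d["top"],179,207),crop(d["scene"],326,182,80,120)[:600] if 0 else crop(d["scene"],326,185,80,60)]);cv2.imwrite("pics/m3.png",m)
E
```

```text
[0.5503 0.1514 0.1732] [[0.9994, -0.035, 0.0002], [-0.035, -0.9994, -0.0002], [0.0002, 0.0002, -1.0]] 7.8 [ 0.7355061  -0.32554278 -1.97929342] [ 0.03083603 -0.02407294 -0.00949613]
```

View pics/m3.png

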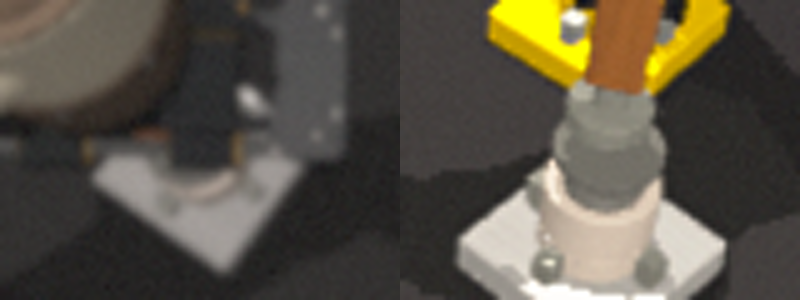

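The scene crop shows the foot (x 565–655) centred over the lid (x 552–665) to within about 1 mm sideways. I'll nudge it slightly and descend to just above the lid.

Call:
move_arm --series '[{"grip": 0,"xyz": [1,-0.5,3],"angular": [0,0,0]},{"grip": 0,"xyz": [1,-0.5,6],"angular": [0,0,0]},{"grip": 0,"xyz": [1,-0.5,9],"angular": [0,0,0]},{"grip": 0,"xyz": [1,-0.5,11],"angular": [0,0,0]},{"grip": 0,"xyz": [1,-0.5,12],"angular": [0,0,0]},{"grip": 0,"xyz": [1,-0.5,12],"angular": [0,0,0]}]'

```text
time_s: 8.4
tcp_pos: [0.551, 0.152, 0.161]
ee_rot: [[0.999, -0.035, -0.0], [-0.035, -0.999, -0.0], [-0.0, 0.0, -1.0]]
wrist_force: [-0.2, 0.6, -2.3]
gripper_width: 0.302
gripper_force: 28.7
```

Call:
move_arm --series '[{"grip": 0,"xyz": [0,0,1],"angular": [0,0,0]},{"grip": 0,"xyz": [0,0,2],"angular": [0,0,0]},{"grip": 0,"xyz": [0,0,2],"angular": [0,0,0]}]'

```text
time_s: 8.7
tcp_pos: [0.551, 0.152, 0.159]
ee_rot: [[0.999, -0.035, -0.0], [-0.035, -0.999, -0.0], [-0.0, 0.0, -1.0]]
wrist_force: [0.3, 0.3, -1.3]
gripper_width: 0.303
gripper_force: 28.7
```

```bash
python3 - <<'E'
from h import *
from station import r
c=r.capture("scene");cv2.imwrite("pics/m4.png",crop(c,328,186,50,40,14))
E
```

```text
(no output)
```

View pics/m4.png

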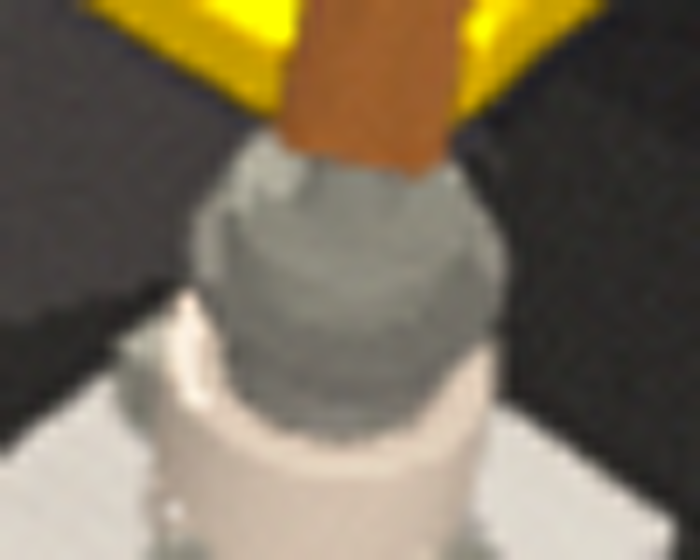

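The foot (x 232–480, centre about 356) sits over the lid (192–508, centre about 350), less than 1 mm off. Now pressing.

Call:
move_arm --series '[{"grip": 0,"xyz": [0,0,0.5],"angular": [0,0,0]},{"grip": 0,"xyz": [0,0,1],"angular": [0,0,0]},{"grip": 0,"xyz": [0,0,1],"angular": [0,0,0]}]'

```text
time_s: 9.05
tcp_pos: [0.5513, 0.1521, 0.1584]
ee_rot: [[0.999, -0.035, 0.0], [-0.035, -0.999, 0.0], [0.0, -0.0, -1.0]]
wrist_force: [-0.0, 0.7, -1.4]
gripper_width: 0.305
gripper_force: 28.7
```

Call:
move_arm --series '[{"grip": 0,"xyz": [0,0,0.5],"angular": [0,0,0]},{"grip": 0,"xyz": [0,0,1],"angular": [0,0,0]},{"grip": 0,"xyz": [0,0,1],"angular": [0,0,0]}]'

```text
time_s: 9.35
tcp_pos: [0.5516, 0.1523, 0.1579]
ee_rot: [[0.999, -0.034, 0.001], [-0.034, -0.999, 0.001], [0.001, -0.001, -1.0]]
wrist_force: [-0.5, 0.6, 2.3]
gripper_width: 0.306
gripper_force: 28.7
```

Call:
move_arm --series '[{"grip": 0,"xyz": [0,0,0.5],"angular": [0,0,0]},{"grip": 0,"xyz": [0,0,1],"angular": [0,0,0]},{"grip": 0,"xyz": [0,0,1],"angular": [0,0,0]}]'

```text
time_s: 9.65
tcp_pos: [0.552, 0.1524, 0.1575]
ee_rot: [[0.999, -0.034, 0.003], [-0.034, -0.999, 0.001], [0.003, -0.001, -1.0]]
wrist_force: [-1.1, 0.8, 5.4]
gripper_width: 0.303
gripper_force: 28.8
```

Call:
move_arm --series '[{"grip": 0,"xyz": [-0.5,0,0.5],"angular": [0,0,0]},{"grip": 0,"xyz": [-0.5,0,1],"angular": [0,0,0]},{"grip": 0,"xyz": [-0.5,0,1],"angular": [0,0,0]}]'

```text
time_s: 9.95
tcp_pos: [0.552, 0.1525, 0.1572]
ee_rot: [[0.999, -0.034, 0.004], [-0.034, -0.999, 0.001], [0.004, -0.001, -1.0]]
wrist_force: [-0.7, 0.7, 7.2]
gripper_width: 0.304
gripper_force: 28.8
```

Call:
move_arm --series '[{"grip": 0,"xyz": [0,0,0.5],"angular": [0,0,0]},{"grip": 0,"xyz": [0,0,1],"angular": [0,0,0]},{"grip": 0,"xyz": [0,0,1],"angular": [0,0,0]}]'

```text
time_s: 10.25
tcp_pos: [0.5517, 0.1523, 0.1559]
ee_rot: [[0.999, -0.034, 0.003], [-0.034, -0.999, 0.001], [0.003, -0.001, -1.0]]
wrist_force: [-1.8, 0.5, 6.3]
gripper_width: 0.303
gripper_force: 28.7
```

Call:
move_arm --series '[{"grip": 0,"xyz": [0,0,0.5],"angular": [0,0,0]},{"grip": 0,"xyz": [0,0,1],"angular": [0,0,0]},{"grip": 0,"xyz": [0,0,1],"angular": [0,0,0]}]'

```text
time_s: 10.55
tcp_pos: [0.5522, 0.1525, 0.1556]
ee_rot: [[0.999, -0.034, 0.005], [-0.034, -0.999, 0.001], [0.005, -0.001, -1.0]]
wrist_force: [-1.9, 0.4, 7.8]
gripper_width: 0.299
gripper_force: 28.8
```

Call:
move_arm --series '[{"grip": 0,"xyz": [0,0,0.5],"angular": [0,0,0]},{"grip": 0,"xyz": [0,0,1],"angular": [0,0,0]},{"grip": 0,"xyz": [0,0,1],"angular": [0,0,0]}]'

```text
time_s: 10.85
tcp_pos: [0.5497, 0.1517, 0.151]
ee_rot: [[0.999, -0.035, -0.002], [-0.035, -0.999, -0.001], [-0.002, 0.001, -1.0]]
wrist_force: [0.3, 0.5, -2.4]
gripper_width: 0.307
gripper_force: 28.7
```

The lid has clicked and the force has dropped to zero. The arm's compliance is about 4 N per mm commanded, so three 1 mm steps stay safe.

Call:
move_arm --series '[{"grip": 0,"xyz": [0,0,0.5],"angular": [0,0,0]},{"grip": 0,"xyz": [0,0,1],"angular": [0,0,0]},{"grip": 0,"xyz": [0,0,1],"angular": [0,0,0]}]'

```text
time_s: 11.15
tcp_pos: [0.5504, 0.1519, 0.1505]
ee_rot: [[0.999, -0.035, -0.001], [-0.035, -0.999, -0.001], [-0.001, 0.001, -1.0]]
wrist_force: [-0.8, 0.5, -2.3]
gripper_width: 0.3
gripper_force: 28.7
```

Call:
move_arm --series '[{"grip": 0,"xyz": [0,0,0.5],"angular": [0,0,0]},{"grip": 0,"xyz": [0,0,1],"angular": [0,0,0]},{"grip": 0,"xyz": [0,0,1],"angular": [0,0,0]}]'

```text
time_s: 11.45
tcp_pos: [0.5506, 0.152, 0.15]
ee_rot: [[0.999, -0.035, -0.0], [-0.035, -0.999, -0.0], [-0.0, 0.0, -1.0]]
wrist_force: [0.4, -0.5, -2.4]
gripper_width: 0.304
gripper_force: 28.7
```

Call:
move_arm --series '[{"grip": 0,"xyz": [0,0,0.5],"angular": [0,0,0]},{"grip": 0,"xyz": [0,0,1],"angular": [0,0,0]},{"grip": 0,"xyz": [0,0,1],"angular": [0,0,0]}]'

```text
time_s: 11.75
tcp_pos: [0.5506, 0.152, 0.1491]
ee_rot: [[0.999, -0.035, -0.0], [-0.035, -0.999, -0.0], [-0.0, 0.0, -1.0]]
wrist_force: [0.3, -0.7, -1.8]
gripper_width: 0.305
gripper_force: 28.7
```

Call:
move_arm --series '[{"grip": 0,"xyz": [0,0,0.5],"angular": [0,0,0]},{"grip": 0,"xyz": [0,0,1],"angular": [0,0,0]},{"grip": 0,"xyz": [0,0,1],"angular": [0,0,0]}]'

```text
time_s: 12.05
tcp_pos: [0.551, 0.1523, 0.1489]
ee_rot: [[0.999, -0.035, 0.001], [-0.035, -0.999, 0.001], [0.001, -0.001, -1.0]]
wrist_force: [-0.6, -0.3, 1.5]
gripper_width: 0.304
gripper_force: 28.7
```

Call:
move_arm --series '[{"grip": 0,"xyz": [0,0,0.5],"angular": [0,0,0]},{"grip": 0,"xyz": [0,0,1],"angular": [0,0,0]},{"grip": 0,"xyz": [0,0,1],"angular": [0,0,0]}]'

```text
time_s: 12.35
tcp_pos: [0.5516, 0.1525, 0.1488]
ee_rot: [[0.999, -0.034, 0.003], [-0.034, -0.999, 0.001], [0.003, -0.001, -1.0]]
wrist_force: [-1.5, 1.0, 6.7]
gripper_width: 0.306
gripper_force: 28.7
```

Call:
move_arm --series '[{"grip": 0,"xyz": [0,0,0.5],"angular": [0,0,0]},{"grip": 0,"xyz": [0,0,1],"angular": [0,0,0]},{"grip": 0,"xyz": [0,0,1],"angular": [0,0,0]}]'

```text
time_s: 12.65
tcp_pos: [0.5522, 0.1525, 0.1488]
ee_rot: [[0.999, -0.034, 0.005], [-0.034, -0.999, 0.001], [0.004, -0.001, -1.0]]
wrist_force: [-1.6, -0.0, 9.9]
gripper_width: 0.305
gripper_force: 28.9
```

It bottomed hard: no travel over +8 N, and the lid origin is about 7 mm above the rim, within range. I'll go to about 15 N, square up the slight tilt and hold.

Call:
move_arm --series '[{"grip": 0,"xyz": [0,0,0.4],"angular": [0,-0.002,0]},{"grip": 0,"xyz": [0,0,0.7],"angular": [0,-0.004,0]},{"grip": 0,"xyz": [0,0,0.7],"angular": [0,-0.004,0]},{"grip": 0,"xyz": [0,0,0.7],"angular": [0,-0.004,0]}]'

```text
time_s: 13.05
tcp_pos: [0.5526, 0.1526, 0.1487]
ee_rot: [[0.999, -0.034, 0.002], [-0.034, -0.999, 0.001], [0.002, -0.001, -1.0]]
wrist_force: [-1.3, 0.1, 11.2]
gripper_width: 0.304
gripper_force: 29.0
```

Call:
move_arm --series '[{"grip": 0,"xyz": [0,0,0.4],"angular": [0,-0.002,0]},{"grip": 0,"xyz": [0,0,0.4],"angular": [0,-0.002,0]},{"grip": 0,"xyz": [0,0,0.4],"angular": [0,-0.002,0]}]'

```text
time_s: 13.35
tcp_pos: [0.5529, 0.1525, 0.1487]
ee_rot: [[0.999, -0.033, 0.0], [-0.033, -0.999, 0.001], [0.0, -0.001, -1.0]]
wrist_force: [-1.3, -0.6, 11.4]
gripper_width: 0.298
gripper_force: 29.1
```

Call:
move_arm --series '[{"grip": 0,"xyz": [0,0,0],"angular": [0,0,0]},{"grip": 0,"xyz": [0,0,0],"angular": [0,0,0]},{"grip": 0,"xyz": [0,0,0],"angular": [0,0,0]},{"grip": 0,"xyz": [0,0,0],"angular": [0,0,0]},{"grip": 0,"xyz": [0,0,0],"angular": [0,0,0]}]'

```text
time_s: 13.85
tcp_pos: [0.5529, 0.1525, 0.1487]
ee_rot: [[0.999, -0.033, 0.001], [-0.033, -0.999, 0.001], [0.0, -0.001, -1.0]]
wrist_force: [-1.3, -0.8, 12.6]
gripper_width: 0.3
gripper_force: 29.1
```

Call:
move_arm --series '[{"grip": 0,"xyz": [0,0,0.2],"angular": [0,0,0]},{"grip": 0,"xyz": [0,0,0.2],"angular": [0,0,0]},{"grip": 0,"xyz": [0,0,0.2],"angular": [0,0,0]},{"grip": 0,"xyz": [0,0,0.2],"angular": [0,0,0]},{"grip": 0,"xyz": [0,0,0.2],"angular": [0,0,0]},{"grip": 0,"xyz": [0,0,0.2],"angular": [0,0,0]},{"grip": 0,"xyz": [0,0,0.2],"angular": [0,0,0]},{"grip": 0,"xyz": [0,0,0.2],"angular": [0,0,0]},{"grip": 0,"xyz": [0,0,0.2],"angular": [0,0,0]},{"grip": 0,"xyz": [0,0,0.2],"angular": [0,0,0]}]'

```text
time_s: 14.85
tcp_pos: [0.553, 0.1525, 0.1487]
ee_rot: [[0.999, -0.033, 0.001], [-0.033, -0.999, 0.001], [0.001, -0.002, -1.0]]
wrist_force: [-1.0, -0.2, 12.8]
gripper_width: 0.302
gripper_force: 29.1
```

Call:
move_arm --series '[{"grip": 0,"xyz": [0,0,0],"angular": [0,0,0]},{"grip": 0,"xyz": [0,0,0],"angular": [0,0,0]},{"grip": 0,"xyz": [0,0,0],"angular": [0,0,0]},{"grip": 0,"xyz": [0,0,0],"angular": [0,0,0]},{"grip": 0,"xyz": [0,0,0],"angular": [0,0,0]}]'

```text
time_s: 15.35
tcp_pos: [0.553, 0.1525, 0.1487]
ee_rot: [[0.999, -0.033, 0.001], [-0.033, -0.999, 0.001], [0.001, -0.001, -1.0]]
wrist_force: [-2.4, -0.3, 12.9]
gripper_width: 0.297
gripper_force: 29.1
```

Held about 15 N for over 1.5 s. Now lifting slowly.

Call:
move_arm --series '[{"grip": 0,"xyz": [0,0,-1],"angular": [0,0.001,0]},{"grip": 0,"xyz": [0,0,-2],"angular": [0,0.003,0]},{"grip": 0,"xyz": [0,0,-3],"angular": [0,0.005,0]},{"grip": 0,"xyz": [0,0,-4],"angular": [0,0.006,0]},{"grip": 0,"xyz": [0,0,-6],"angular": [0,0.006,0]},{"grip": 0,"xyz": [0,0,-9],"angular": [0,0.006,0]},{"grip": 0,"xyz": [0,0,-15],"angular": [0,0.006,0]},{"grip": 0,"xyz": [0,0,-25],"angular": [0,0.006,0]},{"grip": 0,"xyz": [0,0,-40],"angular": [0,0.006,0]},{"grip": 0,"xyz": [0,0,-55],"angular": [0,0.006,0]}]'

```text
time_s: 16.35
tcp_pos: [0.551, 0.152, 0.2008]
ee_rot: [[0.999, -0.035, 0.0], [-0.035, -0.999, -0.0], [0.0, 0.0, -1.0]]
wrist_force: [0.6, -0.2, -1.0]
gripper_width: 0.3
gripper_force: 29.0
```

Call:
move_arm --series '[{"grip": 0,"xyz": [0,0,-6],"angular": [0,0,0]},{"grip": 0,"xyz": [0,0,-8],"angular": [0,0,0]},{"grip": 0,"xyz": [0,0,-8],"angular": [0,0,0]}]'

```text
time_s: 16.65
tcp_pos: [0.5507, 0.152, 0.2078]
ee_rot: [[0.999, -0.035, -0.0], [-0.035, -0.999, 0.0], [-0.0, -0.0, -1.0]]
wrist_force: [-0.4, -0.9, -2.5]
gripper_width: 0.304
gripper_force: 29.0
```

```bash
python3 - <<'E'
from h import *
from station import r
c=r.capture("scene");s=r.sense();print(np.round(s["tcp_pos"],4),np.round(s["ee_rot"],4).tolist(),s["wrist_force"],s["time_s"])
cv2.imwrite("pics/m5.png",crop(c,328,180,76,76,8)[:600])
E
```

```text
[0.5505 0.1519 0.2073] [[0.9994, -0.035, -0.0011], [-0.035, -0.9994, -0.0003], [-0.0011, 0.0003, -1.0]] [ 0.52030427  0.26736216 -2.20871754] 16.7
```

View pics/m5.png

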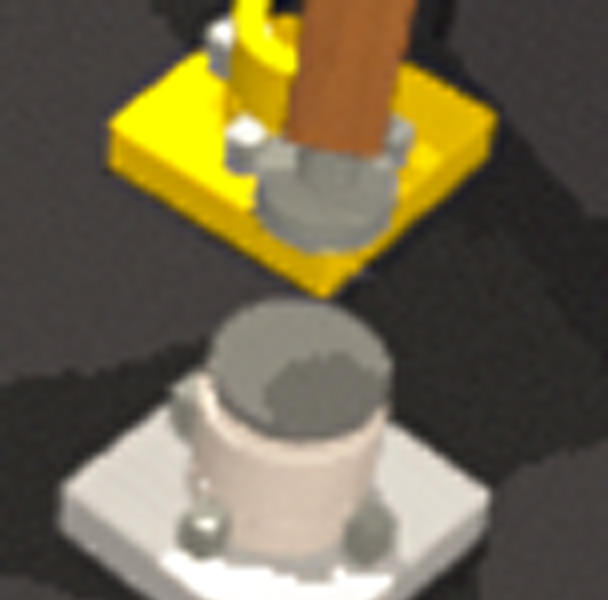

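The lid is seated level and low on the neck (disc centre about (300,370)), and the tool is clear above it. Now returning to the rest.

Call:
move_arm --series '[{"grip": 0,"xyz": [0,8,0],"angular": [0,0,0]},{"grip": 0,"xyz": [1,24,0],"angular": [0,0,0]},{"grip": 0,"xyz": [1,48,0],"angular": [0,0,0]},{"grip": 0,"xyz": [2,74,0],"angular": [0,0,0]},{"grip": 0,"xyz": [2,100,0],"angular": [0,0,0]},{"grip": 0,"xyz": [3,126,0],"angular": [0,0,0]},{"grip": 0,"xyz": [3,152,0],"angular": [0,0,0]},{"grip": 0,"xyz": [4,176,0],"angular": [0,0,0]},{"grip": 0,"xyz": [4,192,0],"angular": [0,0,0]},{"grip": 0,"xyz": [4,200,0],"angular": [0,0,0]}]'

```text
time_s: 17.7
tcp_pos: [0.5475, -0.0499, 0.2076]
ee_rot: [[0.999, -0.037, -0.001], [-0.037, -0.999, -0.0], [-0.001, 0.0, -1.0]]
wrist_force: [-0.1, 0.4, -2.2]
gripper_width: 0.302
gripper_force: 29.0
```

Call:
move_arm --series '[{"grip": 0,"xyz": [0,8,0],"angular": [0,0,0]},{"grip": 0,"xyz": [1,24,0],"angular": [0,0,0]},{"grip": 0,"xyz": [1,48,0],"angular": [0,0,0]},{"grip": 0,"xyz": [2,72,0],"angular": [0,0,0]},{"grip": 0,"xyz": [2,98,0],"angular": [0,0,0]},{"grip": 0,"xyz": [3,124,0],"angular": [0,0,0]},{"grip": 0,"xyz": [4,148,0],"angular": [0,0,0]},{"grip": 0,"xyz": [4,168,0],"angular": [0,0,0]},{"grip": 0,"xyz": [4,177,0],"angular": [0,0,0]},{"grip": 0,"xyz": [4,180,0],"angular": [0,0,0]}]'

```text
time_s: 18.7
tcp_pos: [0.5457, -0.2283, 0.2076]
ee_rot: [[0.999, -0.035, -0.0], [-0.035, -0.999, 0.0], [-0.0, -0.0, -1.0]]
wrist_force: [-0.2, 0.3, -3.1]
gripper_width: 0.304
gripper_force: 29.0
```

Call:
move_arm --series '[{"grip": 0,"xyz": [0,0,8],"angular": [0,0,0]},{"grip": 0,"xyz": [0,0,24],"angular": [0,0,0]},{"grip": 0,"xyz": [0,0,44],"angular": [0,0,0]},{"grip": 0,"xyz": [0,0,64],"angular": [0,0,0]},{"grip": 0,"xyz": [0,0,84],"angular": [0,0,0]},{"grip": 0,"xyz": [0,0,98],"angular": [0,0,0]},{"grip": 0,"xyz": [0,0,106],"angular": [0,0,0]},{"grip": 0,"xyz": [0,0,108],"angular": [0,0,0]},{"grip": 0,"xyz": [0,0,108],"angular": [0,0,0]}]'

```text
time_s: 19.6
tcp_pos: [0.546, -0.2276, 0.1]
ee_rot: [[0.999, -0.034, 0.0], [-0.034, -0.999, -0.0], [0.0, 0.0, -1.0]]
wrist_force: [-0.3, 0.6, -2.1]
gripper_width: 0.308
gripper_force: 29.0
```

```bash
python3 - <<'E'
from h import *
from station import r
c=r.capture("scene");s=r.sense();print(np.round(s["tcp_pos"],4),np.round(s["ee_rot"],4).tolist(),s["wrist_force"],s["time_s"])
cv2.imwrite("pics/m6.png",crop(c,172,172,76,76,8)[:600])
E
```

```text
[ 0.5463 -0.2278  0.1005] [[0.9994, -0.0341, 0.0013], [-0.0341, -0.9994, -0.0004], [0.0013, 0.0003, -1.0]] [ 0.17912233  0.33472018 -1.85970971] 19.65
```

View pics/m6.png

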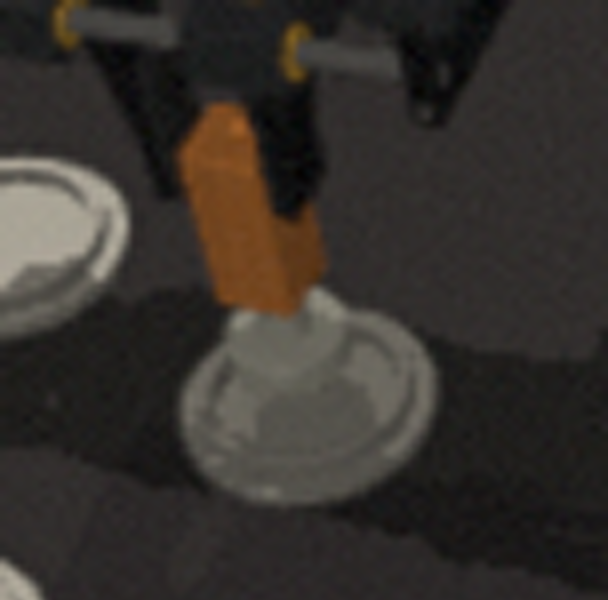

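The foot is centred above the ring (foot about (288,350), ring centre about (308,405)). Lowering to the floor.

Call:
move_arm --series '[{"grip": 0,"xyz": [-1,0,4],"angular": [0,0,0]},{"grip": 0,"xyz": [-1,0,9],"angular": [0,0,0]},{"grip": 0,"xyz": [-1,0,14],"angular": [0,0,0]},{"grip": 0,"xyz": [-1,0,18],"angular": [0,0,0]},{"grip": 0,"xyz": [-1,0,20],"angular": [0,0,0]},{"grip": 0,"xyz": [-1,0,20],"angular": [0,0,0]}]'

```text
time_s: 20.25
tcp_pos: [0.5445, -0.228, 0.0793]
ee_rot: [[0.999, -0.035, -0.001], [-0.035, -0.999, 0.0], [-0.001, -0.0, -1.0]]
wrist_force: [-0.4, -0.2, -2.1]
gripper_width: 0.3
gripper_force: 29.0
```

Call:
move_arm --series '[{"grip": 0,"xyz": [0,0,0.7],"angular": [0,0,0]},{"grip": 0,"xyz": [0,0,1.4],"angular": [0,0,0]},{"grip": 0,"xyz": [0,0,2],"angular": [0,0,0]},{"grip": 0,"xyz": [0,0,2],"angular": [0,0,0]}]'

```text
time_s: 20.65
tcp_pos: [0.5449, -0.228, 0.0781]
ee_rot: [[0.999, -0.035, 0.0], [-0.035, -0.999, -0.0], [0.0, 0.0, -1.0]]
wrist_force: [-0.7, -0.4, -1.2]
gripper_width: 0.305
gripper_force: 29.0
```

Call:
move_arm --series '[{"grip": 0,"xyz": [0,0,0.5],"angular": [0,0,0]},{"grip": 0,"xyz": [0,0,0.5],"angular": [0,0,0]}]'

```text
time_s: 20.85
tcp_pos: [0.545, -0.2281, 0.078]
ee_rot: [[0.999, -0.035, 0.001], [-0.035, -0.999, -0.0], [0.001, 0.0, -1.0]]
wrist_force: [-0.4, -0.6, 2.1]
gripper_width: 0.302
gripper_force: 29.0
```

Call:
move_arm --series '[{"grip": 0.33,"xyz": [0,0,0],"angular": [0,0,0]},{"grip": 0.38,"xyz": [0,0,0],"angular": [0,0,0]},{"grip": 0.5,"xyz": [0,0,0],"angular": [0,0,0]},{"grip": 0.7,"xyz": [0,0,0],"angular": [0,0,0]},{"grip": 1,"xyz": [0,0,0],"angular": [0,0,0]},{"grip": 1,"xyz": [0,0,0],"angular": [0,0,0]},{"grip": 1,"xyz": [0,0,0],"angular": [0,0,0]},{"grip": 1,"xyz": [0,0,0],"angular": [0,0,0]}]'

```text
time_s: 21.65
tcp_pos: [0.5447, -0.228, 0.0774]
ee_rot: [[0.999, -0.035, 0.0], [-0.035, -0.999, -0.0], [0.0, 0.0, -1.0]]
wrist_force: [0.3, 0.4, 0.2]
gripper_width: 0.835
gripper_force: 0.0
```

Call:
move_arm --series '[{"grip": 1,"xyz": [0,0,0],"angular": [0,0,0]},{"grip": 1,"xyz": [0,0,-5],"angular": [0,0,0]},{"grip": 1,"xyz": [0,0,-20],"angular": [0,0,0]},{"grip": 1,"xyz": [0,0,-40],"angular": [0,0,0]},{"grip": 1,"xyz": [0,0,-65],"angular": [0,0,0]},{"grip": 1,"xyz": [0,0,-90],"angular": [0,0,0]},{"grip": 1,"xyz": [0,0,-115],"angular": [0,0,0]},{"grip": 1,"xyz": [0,0,-135],"angular": [0,0,0]},{"grip": 1,"xyz": [0,0,-150],"angular": [0,0,0]},{"grip": 1,"xyz": [0,0,-150],"angular": [0,0,0]}]'

```text
time_s: 22.65
tcp_pos: [0.546, -0.2284, 0.2304]
ee_rot: [[0.999, -0.034, 0.006], [-0.034, -0.999, -0.002], [0.006, 0.001, -1.0]]
wrist_force: [-0.3, -0.6, -0.1]
gripper_width: 1.002
gripper_force: 0.0
```

Call:
move_arm --series '[{"grip": 1,"xyz": [-30,0,0],"angular": [0,0,0]},{"grip": 1,"xyz": [-60,0,0],"angular": [0,0,0]},{"grip": 1,"xyz": [-90,0,0],"angular": [0,0,0]},{"grip": 1,"xyz": [-100,0,0],"angular": [0,0,0]},{"grip": 1,"xyz": [-100,0,0],"angular": [0,0,0]},{"grip": 1,"xyz": [-100,0,0],"angular": [0,0,0]},{"grip": 1,"xyz": [-100,0,0],"angular": [0,0,0]}]'

```text
time_s: 23.35
tcp_pos: [0.4459, -0.2246, 0.2271]
ee_rot: [[0.999, -0.035, 0.0], [-0.035, -0.999, -0.0], [0.0, 0.0, -1.0]]
wrist_force: [1.0, -0.2, 0.4]
gripper_width: 0.998
gripper_force: 0.0
```

```bash
python3 - <<'E'
from h import *
from station import r
c=r.capture("scene");s=r.sense();print(np.round(s["tcp_pos"],4),s["wrist_force"],s["time_s"])
cv2.imwrite("pics/m7.png",cv2.resize(c["img"][130:310,90:410,::-1],(800,450),interpolation=cv2.INTER_CUBIC))
E
```

```text
[ 0.4458 -0.2245  0.227 ] [-0.09094772  0.55403431  0.31022013] 23.4
```

View pics/m7.png

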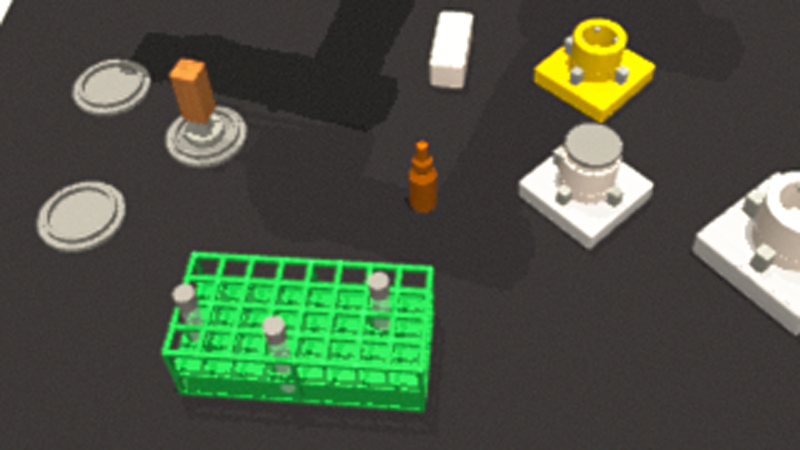

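The tool stands upright in its rest at (205,132). The lid is seated at (593,146), and the bottle, box and rack have not moved. Handing in.

```bash
python3 -c "
from station import r
print(r.finish_job())"
```

```text
the job is handed in; nothing more can be done
None
```

The lid clicked, seated on its stop and was held at about 15 N for over 1.5 s; the tool is back upright in its rest, nothing else moved in the last picture, and the job was handed in at about 23 s, with no verdict returned.

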